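Roll the trailer can home in the rack

ROBOT

A 6-joint arm with a two-finger parallel gripper is mounted at the origin on the work surface. World frame = base frame: x ahead of the robot, y to its left, z up, the work surface at z = 0. Lengths are in m, angles in rad, forces in N, time in s.
With the tool pointing down it reaches from about 0.35 to 0.775 m from the base axis. Payload 5.5 kg.
Tool frame: the origin (TCP) lies midway between the tips of the shut fingers; the grasp point (between the pads) lies 19 mm behind it; z points along the fingers, y is the direction in which the jaws open and shut (so a half turn about z gives the same grasp; the last joint's range is limited). The gripper opens to 85 mm and grips with 20 to 120 N. Pads are 22 mm wide; open, the fingers measure 114 mm over their backs; the gripper's body (76 mm by 85 mm) begins 54 mm behind the grasp point. The pads swing forward as they close: fully open they stand 13 mm farther back than shut.
Start: joints at [1.08, 0.313, 0.046, 1.304, 0, 1.431], TCP at [0.198, 0.54, 0.231] pointing down, gripper open.
Joint ranges: [-2.76, 2.76], [-0.86, 1.69], [-1.03, 1.26], [-2.2, 2.34], [-1.47, 1.5], [-3.14, 3.14]. Speed limits (rad/s): [2.57, 2.57, 3.14, 3.14, 3.14, 3.14].

INTERFACE

Orientations are given as a unit quaternion [w, x, y, z].
In Python, from workcell import env gives the robot as it stands.
- The arm moves only by the shell command python3 -m creep 'ROWS' [OPENING] [FORCE]. ROWS is JSON, a list of rows, each a list of 6 numbers: the shift along the tool's x, y, z in m, then the turn, a rotation vector about the tool's x, y, z in degrees. A call has exactly 8 rows; each row is the pose to reach, as a shift and turn from the pose commanded when the call began, along the tool's axes at that moment; what a row does not reach only later rows make up. A row lasts 1/10 s, in which the tool goes at most 50 mm and 8.59 degrees, less where a joint would pass 70% of its speed; a pose out of reach is approached as far as the arm can. A call with a gripper value outside its range is refused whole. OPENING is the finger opening in m, from 0 to 0.0854, set as the call begins (- or left out, the last holds). The fingers move at their own pace and stop on an object; FORCE is the grip in N (left out, the last holds). Time passes only in rows, so rows that repeat a pose let the fingers close, or fill a call up. It gives the time, the measured TCP pose, the force and the opening at its end, in the units of the state.
- env.get_state(): the state, without advancing time (a new reading comes with each control period).
- env.read_camera(name): name is "scene" or "top"; returns (picture, depth): 400x640x3 uint8, blue, green, red; 400x640 float32, m along the optical axis (not along the pixel's ray), 0 where there is no reading.
- env.camera_params(name): a dict with "fx", "fy", "cx", "cy" (pixels), "position" and "orientation" of the camera in the world. Camera axes: x right, y up, looking along -z (the intrinsics and any distortion apply to the point x, -y, -z); pixel columns grow to the right and rows downward; lengths in m; the calibration is good to about 2 mm. A picture is of the moment at which its call begins. camera_params takes no time and is no camera call.
- env.hand_in(): hands the job in, once; it reports no verdict.
The state is a dict: "clock": time; "joint_pos": joint angles; "qvel": joint speeds; "tau": joint torques, N m; "tcp_pos": TCP position; "orientation": TCP orientation; "wrist_force": force on the tool from outside, world axes, zero at the start; "ft_torque": the same for the moment, N m; "finger_gap": finger opening in m.
Only numpy, scipy, OpenCV 4.12 (cv2) and the standard library are available. Lean on these libraries where they do the work, as an engineer would, in place of code of your own. Each camera call takes 0.05 s, during which the arm holds its last target. There are 200 camera calls.

TASK

A small round film can is standing on its edge at the foot of the one empty lane of the trailer rack. With the fingertips behind it, push it so that it rolls steadily up the ramp, over the sill and fully home against the stop post, without letting it roll back or run away, and without gripping it, lifting it or pressing hard. Leave it settled in its cradle and leave the other cans and everything else on the bench as they are.

Things in the scene. Friction and masses are not known exactly. Their poses are not given: they have to be found in the camera images.
- can: the waiting film can: plain smooth tin cylinder, 100 mm diameter, 40 mm wide, 0.28 to 0.44 kg, standing on edge on the flat lead-in of its lane. Origin at its centre; y is the cylinder's axis (across the lane), x and z turn as it rolls. Rolls freely: a few newtons push it up the ramp, and it rolls back down if let go
- lane: the empty lane of the three side by side (70 mm apart), fixed, grey sheet metal; the waiting can stands at its foot. Origin at bench level below the foot of its ramp, on the centre line; x level along the lane, up-ramp; z up. Flat lead-in from x = -65 to 0 mm, surface at z = 3; straight ramp from there to the sill at x = 120, z = 18 (7 degrees), then the cradle. Clear width 44 mm
- sill (a point): top edge of the ramp, on the lane's centre line; behind it the floor drops 4.5 mm into a level cradle, out of which a can does not roll by itself. Axes as the lane
- home (a point): centre of a can that is fully home: 142.5 mm along the lane from its origin and 63.5 mm above the bench, resting in the cradle (play about 1.5 mm to and fro) before the stop. Axes as the lane
- stop (a point): middle of the rubber pad's face on the upright stop post at the lane's top end, 193.7 mm along the lane, 66 mm above the bench; post 18 mm wide, 88 mm tall, a cross rail behind it up to 86 mm
- wire (a point): front top end of the lane's left divider wire: 5 mm steel wires run level along both sides of the lane from 52 mm before the ramp's foot to the stop, their tops 42.5 mm above the bench, 44 mm clear between them. Below them edge strips 10 mm above the floor
- home_b: a film can like the waiting one, already home in another lane; leave alone. Origin at its centre
- home_c: a third such can, home in the remaining lane; leave alone. Origin at its centre
- core_a: yellow plastic film core, a ring of 50 mm diameter and 35 mm tall lying flat beside the rack; leave alone. Origin at the centre of its underside
- core_b: a second yellow film core of the same size, lying flat on the left of the bench; leave alone. Origin at the centre of its underside
- loupe: black loupe, 42 mm diameter, 45 mm tall, standing beside the rack; leave alone. Origin at the centre of its underside
- tape: roll of clear splicing tape, 80 mm diameter, 22 mm tall, lying flat on the right; leave alone. Origin at the centre of its underside
- marker: grey marker pen, 139 mm long, 13 mm thick, lying on the left; leave alone. Origin at the middle of its underside, x along it
- flat_can: larger film can lying flat on the right, 169 mm diameter, 43 mm tall; leave alone. Origin at the centre of its underside
Things that resemble listed ones, but are neither listed nor needed, are in the scene too. Leave any orange or yellow look-alike of the can alone.

How it is judged:
On the way:
1. the can is part-way up the ramp with the fingers pushing it (x of can in the frame of lane between 0.035 and 0.11 m and contact force between the fingers and can above 0.05 N), for 0.1 s.
At the end, for the whole second after the job is handed in: The can stands at rest on edge in the cradle of its lane, behind the sill and within about 5 mm of the stop pad (centre 138 to 147 mm up the lane, 60 to 67 mm above the bench), axis across the lane within 0.12 rad; every other loose thing within 15 mm of where it was (x of can in the frame of lane between 0.138 and 0.147 m and z of can in the frame of lane between 0.06 and 0.067 m and angle between the y axis of can and the y axis of lane, either way round below 0.12 rad and linear speed of can below 0.02 m/s and distance of each of home_b, home_c, core_a, core_b, loupe, tape, marker, flat_can from where it was at the start of the episode below 0.015 m); the robot touches nothing.
It fails at once if the can rolls back out of the lane's mouth (centre more than 48 mm before the foot of the ramp) (x of can in the frame of lane below -0.048 m).
It fails at once if the can runs away or rolls back loose (faster than 0.4 m/s anywhere, or faster than 0.25 m/s on the lower half of the ramp with no finger on it) (linear speed of can above 0.4 m/s or (x of can in the frame of lane between 0 and 0.06 m and linear speed of can above 0.25 m/s and contact force between the fingers and can below 0.01 N)).
It fails at once if the can is lifted off the floor of the lane (about 8 mm or more) or tipped over (z of can in the frame of lane above 0.0765 m or (x of can in the frame of lane below 0.09 m and z of can in the frame of lane above 0.0725 m) or (x of can in the frame of lane below 0.045 m and z of can in the frame of lane above 0.067 m) or (x of can in the frame of lane below 0 m and z of can in the frame of lane above 0.0615 m) or angle between can's own y axis and vertical below 1.25 rad).
It fails at once if the can is pressed or gripped hard (over 35 N) (contact force between the fingers and can above 35 N).
It fails at once if another thing on the bench is disturbed (moved more than 15 mm) (distance of any of home_b, home_c, core_a, core_b, loupe, tape, marker, flat_can from where it was at the start of the episode above 0.015 m).
It also fails if it takes over 38 s, if anything falls off the work surface, if the arm or the gripper's body presses on something with over 40 N, if the wrist force passes 120 N, or if a joint passes its speed limit or range.

## Working session

There is one attempt and no reset: what is moved stays moved. The work goes in short steps, Python scripts to look and compute and a shell command to move; the robot and the scene stay as the last step left them, time stands still between calls to the robot, and variables do not carry over. Pictures are saved under pics/ and viewed, about 8 in all and at most 12, crops included, and the job is handed in when it is done.

```bash
ls; mkdir -p pics; python3 - <<'E'
from workcell import env
import cv2,numpy as np
for n in("scene","top"):
    p,d=env.read_camera(n); cv2.imwrite(f"pics/{n}0.png",p); np.savez(f"{n}0.npz",p=p,d=d); print(n,env.camera_params(n))
print(env.get_state())
E
```

```text
pics
scene {'fx': 377.61035006894537, 'fy': 377.61035006894537, 'cx': 319.1045670482003, 'cy': 191.5969366114677, 'position': array([1.235016  , 0.50825122, 0.64905823]), 'orientation': array([0.40328367, 0.20690359, 0.43091729, 0.78029704])}
top {'fx': 485.6574248128822, 'fy': 485.6574248128822, 'cx': 328.65730441351013, 'cy': 198.47926328522888, 'position': array([ 0.46573248, -0.01171077,  1.32793951]), 'orientation': array([ 0.71709037,  0.01509315, -0.01490327, -0.69665736])}
{'clock': 0.1, 'joint_pos': array([1.08038692e+00, 3.13953923e-01, 4.51029444e-02, 1.30362715e+00,
       2.10884951e-05, 1.43119224e+00]), 'qvel': array([ 7.86674212e-04,  7.60465702e-05,  3.09663906e-03, -7.30250391e-04,
       -3.79074198e-04,  1.85690488e-03]), 'tau': array([ 3.49752743e-03, -4.81723845e+01,  2.99244887e+01,  1.26970850e-02,
       -8.86876433e-05,  6.96909495e-06]), 'tcp_pos': array([0.19738714, 0.53956776, 0.23048601]), 'orientation': array([-2.70555848e-04,  1.74504582e-01,  9.84656003e-01, -7.96257232e-04]), 'wrist_force': array([0.98864831, 0.08477011, 0.13264837]), 'ft_torque': array([0.0106183 , 0.00918922, 0.00501856]), 'finger_gap': 0.08512757685534793}
```

View pics/scene0.png

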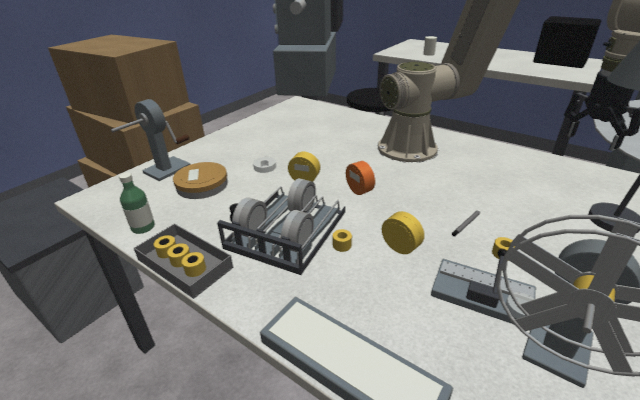

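View pics/top0.png

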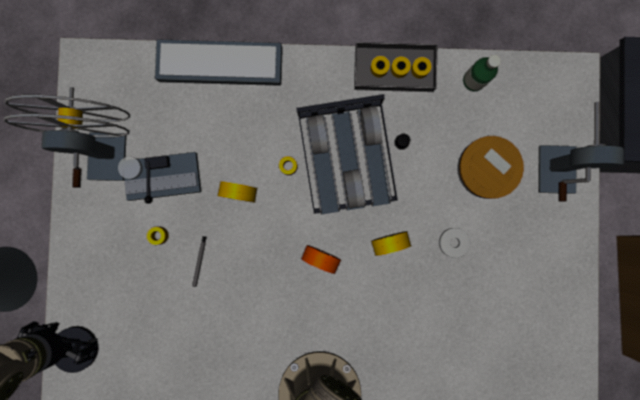

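The scene camera shows the rack with three tin cans: two at the stops, about (250,215) and (298,226), and one at the mouth, about (302,193). In the top view the home cans are at (317,133) and (371,125).

Candidates for the can in the top view are the tin can at the mouth of the middle lane (353,187), a yellow one at (391,243), an orange one at (321,259), another yellow one at (238,191) and the two home tins. By the description I choose the one at (353,187), and I'll check it in a close crop.

```bash
cat > h.py <<'E'
import numpy as np,cv2
from workcell import env
from scipy.spatial.transform import Rotation as R
def cloud(n,d):
    c=env.camera_params(n); v,u=np.mgrid[:400,:640]
    P=np.stack([(u-c['cx'])/c['fx']*d,-(v-c['cy'])/c['fy']*d,-d],-1)
    q=c['orientation']; W=P@R.from_quat([q[1],q[2],q[3],q[0]]).as_matrix().T+c['position']
    W[d<=0]=np.nan
    return W
def proj(n,X):
    c=env.camera_params(n);q=c['orientation']
    p=(np.atleast_2d(X)-c['position'])@R.from_quat([q[1],q[2],q[3],q[0]]).as_matrix()
    return np.c_[c['cx']+c['fx']*p[:,0]/-p[:,2],c['cy']+c['fy']*p[:,1]/p[:,2]]
E
python3 - <<'E'
from h import *
t=np.load('top0.npz');s=np.load('scene0.npz')
a=cv2.resize(t['p'][85:225,285:410],None,fx=4,fy=4,interpolation=cv2.INTER_CUBIC)
b=cv2.resize(s['p'][170:275,215:355],None,fx=4,fy=4,interpolation=cv2.INTER_CUBIC)[:,:]
b=cv2.resize(b,(300,225)); cv2.imwrite('pics/c1.png',np.hstack([a,cv2.copyMakeBorder(b,0,a.shape[0]-225,0,0,0)])) 
W=cloud('top',t['d'])
np.set_printoptions(precision=3,suppress=True,linewidth=200)
for n,k,box in(('top',t,(85,225,285,410)),('scene',s,(170,275,215,355))):
    W=cloud(n,k['d'])[box[0]:box[1],box[2]:box[3]].reshape(-1,3); W=W[np.isfinite(W[:,0])]
    for zmin in(.08,):
        M=W[(W[:,2]>zmin)&(W[:,2]<.14)]; print(n,len(M))
        # cluster
        im=np.zeros((400,400),np.uint8); ij=np.clip(((M[:,:2]-[.35,-.3])*700).astype(int),0,399); im[ij[:,0],ij[:,1]]=1
        im=cv2.dilate(im,np.ones((5,5)));m,l=cv2.connectedComponents(im); lab=l[ij[:,0],ij[:,1]]
        for i in range(1,m):
            q=M[lab==i]
            if len(q)>8: print(len(q),q.mean(0),q.min(0),q.max(0))
print('bench',[np.nanmedian(cloud('top',t['d'])[260:280,200:280,2]),np.nanmedian(cloud('scene',s['d'])[270:290,320:360,2])])
E
```

```text
top 2250
521 [ 0.547 -0.073  0.097] [ 0.506 -0.099  0.08 ] [ 0.592 -0.048  0.109]
1729 [ 0.717 -0.043  0.099] [ 0.638 -0.146  0.08 ] [0.793 0.08  0.122]
scene 1998
316 [ 0.561 -0.065  0.094] [ 0.507 -0.094  0.08 ] [ 0.592 -0.044  0.105]
588 [0.7   0.033 0.1  ] [0.638 0.004 0.08 ] [0.735 0.052 0.116]
1094 [ 0.745 -0.065  0.093] [ 0.665 -0.146  0.08 ] [0.792 0.083 0.116]
bench [np.float64(0.0009961041353995226), np.float64(7.502645000978525e-05)]
```

View pics/c1.png

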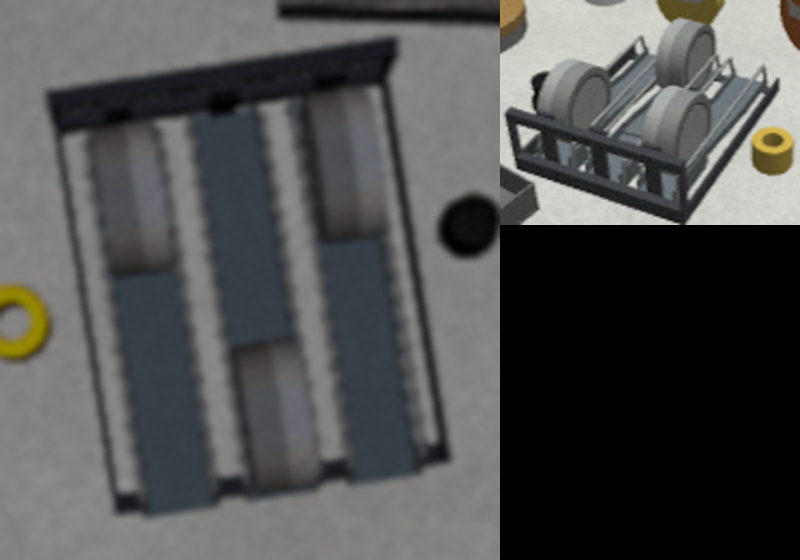

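The crop confirms it: a plain tin can at the mouth of the middle, empty lane, with tins at home on both sides. Next I fit all three cans and the lane's yaw using both cameras' depth.

```bash
cat > fit.py <<'E'
from h import *
from scipy.optimize import least_squares
np.set_printoptions(precision=4,suppress=True,linewidth=200)
C0=np.array([[.547,-.073,.053],[.69,.03,.0635],[.71,-.115,.0635]])
def sdf(P,c,yaw):
    ax=np.array([-np.sin(yaw),np.cos(yaw),0]); v=P-c; a=v@ax; r=np.linalg.norm(v-np.outer(a,ax),axis=1)
    q=np.c_[r-.05,abs(a)-.02]; return np.linalg.norm(np.maximum(q,0),axis=1)+np.minimum(q.max(1),0)
def fit(clouds,C0=C0,yaw=.17,cams='both'):
    W=np.vstack([w.reshape(-1,3) for w in clouds]); W=W[np.isfinite(W[:,0])]; W=W[(W[:,2]>.052)&(W[:,2]<.13)]
    x=np.r_[yaw,C0.ravel()]
    for tol in(.03,.012,.006):
        C=x[1:].reshape(3,3); S=[W[abs(sdf(W,c,x[0]))<tol] for c in C]
        f=lambda x:np.concatenate([sdf(s,c,x[0]) for s,c in zip(S,x[1:].reshape(3,3))])
        x=least_squares(f,x,loss='soft_l1',f_scale=.0015).x
    return x[0],x[1:].reshape(3,3),[len(s) for s in S],np.sqrt(np.mean(f(x)**2))
E
python3 - <<'E'
from fit import *
cl=[cloud(n,np.load(n+'0.npz')['d']) for n in('top','scene')]
for c in(cl,cl[:1],cl[1:]):
    yaw,C,n,e=fit(c); print(yaw,n,e);print(C)
    u=np.array([np.cos(yaw),np.sin(yaw)]);w=np.array([-u[1],u[0]])
    h=(C[1]+C[2])[:2]/2; print('lanex',[(c[:2]-h)@u+.1425 for c in C],'laney',[(c[:2]-h)@w for c in C],'origin',h-.1425*u)
    d=C[1]-C[2];print('yaw from homes',np.arctan2(-d[0],d[1]))
E
```

```text
0.18559412628237384 [1193, 1396, 1447] 0.001673272668888343
[[ 0.5471 -0.0725  0.0532]
 [ 0.6856  0.0246  0.0636]
 [ 0.7122 -0.113   0.0636]]
lanex [np.float64(-0.011910002941894982), np.float64(0.14209617726629034), np.float64(0.14290382273370963)] laney [np.float64(0.00021643708898715926), np.float64(0.07005109422470662), np.float64(-0.07005109422470662)] origin [ 0.5588 -0.0705]
yaw from homes 0.1913587508758722
0.18075515467508868 [619, 621, 696] 0.0019008484165922112
[[ 0.548  -0.0734  0.0537]
 [ 0.6867  0.0231  0.0643]
 [ 0.7131 -0.1137  0.0642]]
lanex [np.float64(-0.01194303614953332), np.float64(0.14182915101036062), np.float64(0.14317084898963925)] laney [np.float64(-0.0003744508616209841), np.float64(0.06963236412916006), np.float64(-0.06963236412916005)] origin [ 0.5597 -0.0709]
yaw from homes 0.19038901162940267
0.18492046507010027 [574, 590, 753] 0.0017933601483446204
[[ 0.5464 -0.0724  0.0528]
 [ 0.7039  0.0281  0.0651]
 [ 0.7115 -0.1129  0.0633]]
lanex [np.float64(-0.02149459617807717), np.float64(0.15171217873086598), np.float64(0.1332878212691341)] laney [np.float64(0.00018430754313492834), np.float64(0.07000605212876206), np.float64(-0.07000605212876207)] origin [ 0.5676 -0.0686]
yaw from homes 0.054081048437056085
```

Both views agree: lane yaw is about 0.187 rad, its origin is about (0.559, −0.0705), and the can is at lane x ≈ −12 mm, z 53 mm. I'll move off with the fingers shut and turned across the lane.

```bash
python3 -m creep '[[-0.03,-0.032,0,0,0,-4],[-0.06,-0.064,0,0,0,-8],[-0.09,-0.097,0,0,0,-12],[-0.12,-0.129,0,0,0,-16],[-0.15,-0.161,0,0,0,-20],[-0.18,-0.193,0,0,0,-24],[-0.21,-0.225,0,0,0,-28],[-0.24,-0.257,0,0,0,-30.8]]' 0 20; python3 - <<'E'
from workcell import env
print(env.get_state())
E
```

```text
clock: 0.9
tcp_pos: [0.3348, 0.2145, 0.2311]
orientation: [0.0, -0.095, 0.996, 0.0]
wrist_force: [0.4, 0.4, 0.1]
finger_gap: 0.0001
{'clock': 0.9, 'joint_pos': array([ 3.67285615e-01, -3.09901275e-02, -3.59784810e-01,  1.24198077e+00,
        7.05398731e-05,  1.77614685e-01]), 'qvel': array([-1.11612578, -0.18223288, -0.17540708, -0.00216087, -0.00161832,
       -1.57289299]), 'tau': array([  6.51893556, -28.26061428,  28.94205093,   0.61305402,
         0.05197423,   1.57585401]), 'tcp_pos': array([0.33475159, 0.2145331 , 0.23114409]), 'orientation': array([ 5.60978811e-07, -9.46933746e-02,  9.95506486e-01,  3.67774470e-05]), 'wrist_force': array([0.43153502, 0.40034346, 0.14143453]), 'ft_torque': array([-0.00095404, -0.04450552,  0.00022553]), 'finger_gap': 6.308438294545862e-05}
```

```bash
python3 -m creep '[[-0.009,-0.045,0,0,0,0],[-0.019,-0.09,0,0,0,0],[-0.029,-0.135,0,0,0,0],[-0.039,-0.18,0,0,0,0],[-0.049,-0.225,0.015,0,0,0],[-0.058,-0.27,0.04,0,0,0],[-0.068,-0.31,0.06,0,0,0],[-0.068,-0.323,0.08,0,0,0]]'; python3 - <<'E'
from fit import *
cl=[cloud('top',env.read_camera('top')[1])]
print(fit(cl)[:2]);s=env.get_state();print(s['tcp_pos'],s['orientation'])
O=np.array([.559,-.0705]);y=.187;u=np.array([np.cos(y),np.sin(y)]);d=s['tcp_pos'][:2]-O
print('tcp lane',d@u,d@[-u[1],u[0]])
E
```

```text
clock: 1.7
tcp_pos: [0.4632, -0.0923, 0.1501]
orientation: [0.001, -0.091, 0.996, -0.001]
wrist_force: [-0.0, -0.1, -0.0]
finger_gap: 0.0
(np.float64(0.17966102662349606), array([[ 0.548 , -0.0736,  0.0536],
       [ 0.6867,  0.0238,  0.0643],
       [ 0.7132, -0.1136,  0.0641]]))
[ 0.4609 -0.0918  0.1469] [-0.002  -0.0911  0.9958  0.0004]
tcp lane -0.10037905485839518 -0.002699656989126768
```

```bash
python3 -m creep '[[0,0.001,0.03,0,0,0],[0,0.002,0.06,0,0,0],[0,0.002,0.085,0,0,0],[0,0.002,0.1,0,0,0],[0,0.002,0.103,0,0,0],[0,0.002,0.103,0,0,0],[0,0.002,0.103,0,0,0],[0,0.002,0.103,0,0,0]]'; python3 - <<'E'
from fit import *
p,d=env.read_camera('scene'); cv2.imwrite('pics/s2.png',cv2.resize(p[130:290,200:400],None,fx=3.5,fy=3.5,interpolation=cv2.INTER_CUBIC))
s=env.get_state();print(s['tcp_pos'],s['orientation'],s['wrist_force'])
O=np.array([.559,-.0705]);y=.187;u=np.array([np.cos(y),np.sin(y)]);d=s['tcp_pos'][:2]-O
print('tcp lane',d@u,d@[-u[1],u[0]])
E
```

```text
clock: 2.55
tcp_pos: [0.462, -0.0868, 0.0494]
orientation: [0.001, -0.093, 0.996, -0.0]
wrist_force: [0.6, 0.1, 0.2]
finger_gap: -0.0001
[ 0.4619 -0.0868  0.0493] [ 0.0009 -0.0933  0.9956 -0.0004] [-0.271   1.0947  0.0181]
tcp lane -0.09839820940290135 0.0020313516188888857
```

View pics/s2.png

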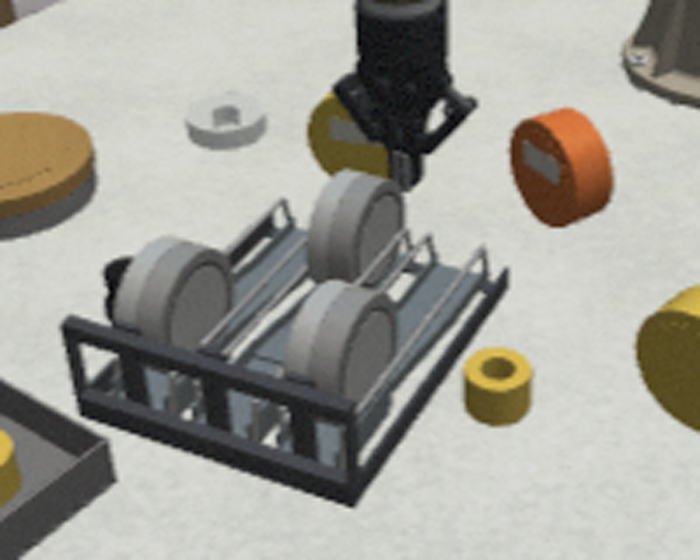

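The fingers are shut behind the can on its centre line, and the way is clear. I'll now advance slowly to contact.

```bash
cat > st.py <<'E'
from fit import *
import sys
s=env.get_state();O=np.array([.559,-.0705]);y=.187;u=np.array([np.cos(y),np.sin(y)]);w=np.array([-u[1],u[0]])
print('tcp lane',(s['tcp_pos'][:2]-O)@u*1e3,(s['tcp_pos'][:2]-O)@w*1e3,s['tcp_pos'][2]*1e3,'F along',s['wrist_force'][:2]@u,s['wrist_force'])
C0[0]=np.r_[O+u*float(sys.argv[1])/1e3,float(sys.argv[2])/1e3]
yaw,C,n,e=fit([cloud(c,env.read_camera(c)[1]) for c in('top','scene')],C0)
print('can lane',(C[0,:2]-O)@u*1e3,(C[0,:2]-O)@w*1e3,C[0,2]*1e3,'yaw',yaw,n,e,'homes',C[1:].ravel())
E
python3 -m creep '[[-0.003,-0.001,0.001,0,0,0],[-0.007,-0.002,0.003,0,0,0],[-0.011,-0.002,0.005,0,0,0],[-0.015,-0.002,0.005,0,0,0],[-0.019,-0.002,0.005,0,0,0],[-0.023,-0.002,0.005,0,0,0],[-0.027,-0.002,0.005,0,0,0],[-0.031,-0.002,0.005,0,0,0]]'; python3 st.py -8 53
```

```text
clock: 3.4
tcp_pos: [0.4923, -0.0827, 0.0433]
orientation: [-0.0, -0.093, 0.996, 0.0]
wrist_force: [0.5, 0.5, -0.5]
finger_gap: 0.0003
tcp lane -67.83919927570325 0.4181369762831381 43.270719619230924 F along 0.5853059249323268 [ 0.507   0.4688 -0.5052]
can lane -7.317322527445248 0.3039880970325646 53.760247571839066 yaw 0.18827310923058668 [743, 1395, 1452] 0.001756617990473716 homes [ 0.6856  0.0246  0.0636  0.7124 -0.113   0.0637]
```

Contact came at the predicted 61 mm offset, with the can now at −7 mm. I continue steadily at 40 mm/s, rising with the ramp.

```bash
python3 -m creep '[[-0.004,0,0,0,0,0],[-0.008,0,0,0,0,0],[-0.012,0,-0.0005,0,0,0],[-0.016,0,-0.001,0,0,0],[-0.020,0,-0.0015,0,0,0],[-0.024,0,-0.002,0,0,0],[-0.028,0,-0.0025,0,0,0],[-0.032,0,-0.003,0,0,0]]'; python3 st.py 25 56
```

```text
clock: 4.3
tcp_pos: [0.5237, -0.0768, 0.0463]
orientation: [0.0, -0.093, 0.996, 0.0]
wrist_force: [-2.3, 0.1, 0.9]
finger_gap: -0.0001
tcp lane -35.81662485445197 0.4029351968406816 46.312907744180954 F along -2.211097154508995 [-2.2684  0.0958  0.8566]
can lane 24.013674506757756 0.33977916263186986 57.615916077093566 yaw 0.18665839066574397 [688, 1394, 1455] 0.0017844516067583233 homes [ 0.6858  0.0246  0.0635  0.7124 -0.113   0.0636]
```

```bash
python3 -m creep '[[-0.004,0,-0.0005,0,0,0],[-0.008,0,-0.001,0,0,0],[-0.012,0,-0.0015,0,0,0],[-0.016,0,-0.002,0,0,0],[-0.020,0,-0.0025,0,0,0],[-0.024,0,-0.003,0,0,0],[-0.028,0,-0.0035,0,0,0],[-0.032,0,-0.004,0,0,0]]'; python3 st.py 57 60
```

```text
clock: 5.2
tcp_pos: [0.5552, -0.0708, 0.0503]
orientation: [0.0, -0.093, 0.996, 0.0]
wrist_force: [-1.0, 0.1, 0.3]
finger_gap: -0.0001
tcp lane -3.8321528364152755 0.38989175033692725 50.306736391280474 F along -0.9448263399511905 [-0.9897  0.1485  0.275 ]
can lane 56.80370620045601 0.2330630209884103 61.0233393009287 yaw 0.18806917244650145 [707, 1396, 1433] 0.0017588445673176018 homes [ 0.6858  0.0246  0.0636  0.7123 -0.1129  0.0637]
```

```bash
python3 -m creep '[[-0.004,0,-0.0005,0,0,0],[-0.008,0,-0.001,0,0,0],[-0.012,0,-0.0015,0,0,0],[-0.016,0,-0.002,0,0,0],[-0.020,0,-0.0025,0,0,0],[-0.024,0,-0.003,0,0,0],[-0.028,0,-0.0035,0,0,0],[-0.032,0,-0.004,0,0,0]]'; python3 st.py 89 64
```

```text
clock: 6.1
tcp_pos: [0.5866, -0.0649, 0.0543]
orientation: [0.0, -0.093, 0.996, 0.0]
wrist_force: [-0.9, -0.1, 1.0]
finger_gap: 0.0001
tcp lane 28.184428854939704 0.37356048177931467 54.31097033244893 F along -0.9131440891449254 [-0.9133 -0.0847  0.9905]
can lane 88.82070274189672 0.0944081563340281 64.82678797986479 yaw 0.18564936636881477 [756, 1394, 948] 0.0020075180612482385 homes [ 0.6858  0.0246  0.0635  0.7232 -0.1108  0.0637]
```

```bash
python3 -m creep '[[-0.004,0,-0.0005,0,0,0],[-0.008,0,-0.001,0,0,0],[-0.012,0,-0.0015,0,0,0],[-0.015,0,-0.002,0,0,0],[-0.018,0,-0.002,0,0,0],[-0.021,0,-0.002,0,0,0],[-0.024,0,-0.002,0,0,0],[-0.027,0,-0.002,0,0,0]]'; python3 st.py 116 68
```

```text
clock: 7.0
tcp_pos: [0.613, -0.0599, 0.0563]
orientation: [0.0, -0.093, 0.996, 0.0]
wrist_force: [-0.5, 0.2, -0.1]
finger_gap: 0.0001
tcp lane 55.06960566579139 0.38998499836288997 56.257715171582014 F along -0.44130499538844686 [-0.4824  0.1756 -0.1253]
can lane 115.5458803604832 0.05035153675878082 67.94451662730637 yaw 0.18844854974241376 [835, 1388, 715] 0.0019251983873667961 homes [ 0.6859  0.0246  0.0635  0.7329 -0.1087  0.0659]
```

The can is just short of the sill. The home_c fit has drifted and lost points, probably because it is occluded, so I'll look before continuing.

```bash
python3 - <<'E'
from h import *
p,d=env.read_camera('scene');t,_=env.read_camera('top')
a=cv2.resize(p[140:280,215:355],(480,480),interpolation=cv2.INTER_CUBIC);b=cv2.resize(t[85:225,285:410],(320,358),interpolation=cv2.INTER_CUBIC)
cv2.imwrite('pics/c3.png',np.hstack([a,cv2.copyMakeBorder(b,0,122,0,0,0)]))
E
```

```text
(no output)
```

View pics/c3.png

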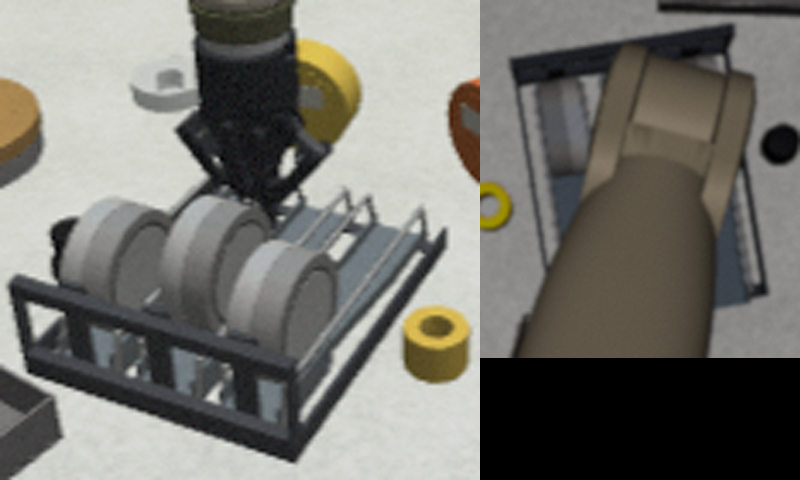

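The picture shows home_c, at about (115,255) in the left crop, still at its post. The arm hides it from the top camera, so the drift was occlusion. I'll take the can over the sill at 20 mm/s.

```bash
python3 -m creep '[[-0.002,0,0,0,0,0],[-0.004,0,0,0,0,0],[-0.006,0,0,0,0,0],[-0.008,0,0,0,0,0],[-0.010,0,0,0,0,0],[-0.012,0,0,0,0,0],[-0.014,0,0,0,0,0],[-0.016,0,0,0,0,0]]'; python3 st.py 140 64
```

```text
clock: 8.0
tcp_pos: [0.6287, -0.057, 0.0563]
orientation: [0.0, -0.093, 0.996, 0.0]
wrist_force: [0.7, 1.0, -0.3]
finger_gap: 0.0
tcp lane 71.02687844985655 0.3489313591409066 56.302444749457614 F along 0.8370600116362223 [ 0.6548  1.0417 -0.3403]
can lane 143.11368377648205 0.020093908067130784 63.29481650375078 yaw 0.1860786892160848 [717, 1353, 636] 0.001847186065502633 homes [ 0.686   0.0247  0.0634  0.7347 -0.1086  0.0681]
```

```bash
python3 -m creep '[[-0.002,0,0,0,0,0],[-0.004,0,0,0,0,0],[-0.006,0,0,0,0,0],[-0.008,0,0,0,0,0],[-0.009,0,0,0,0,0],[-0.009,0,0,0,0,0],[-0.009,0,0,0,0,0],[-0.009,0,0,0,0,0]]'; python3 st.py 141 64
```

```text
clock: 8.9
tcp_pos: [0.6373, -0.0553, 0.0563]
orientation: [-0.0, -0.093, 0.996, 0.0]
wrist_force: [-0.6, 0.2, 0.1]
finger_gap: 0.0002
tcp lane 79.75112172777375 0.3443553256764285 56.282241986462324 F along -0.5313486423309696 [-0.57    0.1545  0.1066]
can lane 142.25391281026566 0.055049934792584215 63.7582263520688 yaw 0.18552734193577522 [750, 1281, 557] 0.0020990489021978607 homes [ 0.6862  0.0247  0.0635  0.7318 -0.1091  0.0664]
```

Home: the can is at 142.3 / 63.8 mm with no force on the fingers. I'll back straight off along the lane, then lift.

```bash
python3 -m creep '[[0.01,0,0,0,0,0],[0.03,0,0,0,0,0],[0.06,0,0,0,0,0],[0.09,0,0,0,0,0],[0.13,0,-0.01,0,0,0],[0.17,0,-0.03,0,0,0],[0.2,0,-0.06,0,0,0],[0.22,0,-0.1,0,0,0]]'; python3 -m creep '[[0,0.03,-0.03,0,0,0],[0,0.07,-0.04,0,0,0],[0,0.11,-0.05,0,0,0],[0,0.15,-0.05,0,0,0],[0,0.19,-0.05,0,0,0],[0,0.22,-0.05,0,0,0],[0,0.22,-0.05,0,0,0],[0,0.22,-0.05,0,0,0]]'; python3 st.py 142 64; python3 - <<'E'
from h import *
t,_=env.read_camera('top'); cv2.imwrite('pics/t4.png',t)
E
```

```text
clock: 9.8
tcp_pos: [0.4167, -0.0953, 0.1556]
orientation: [-0.002, -0.093, 0.996, 0.001]
wrist_force: [1.0, 0.4, 1.3]
finger_gap: 0.0002
clock: 10.6
tcp_pos: [0.3796, 0.1203, 0.2062]
orientation: [0.0, -0.094, 0.996, -0.0]
wrist_force: [0.5, -0.2, 0.3]
finger_gap: 0.0
tcp lane -140.81920480506474 220.82990232941495 206.23897826342784 F along 0.4331697170040384 [ 0.4798 -0.2056  0.3077]
can lane 143.6703361312191 -0.06620389977713939 63.56695480850782 yaw 0.18883464466371508 [1385, 1400, 1375] 0.0016570998498376009 homes [ 0.6858  0.0246  0.0636  0.7123 -0.113   0.0636]
```

View pics/t4.png

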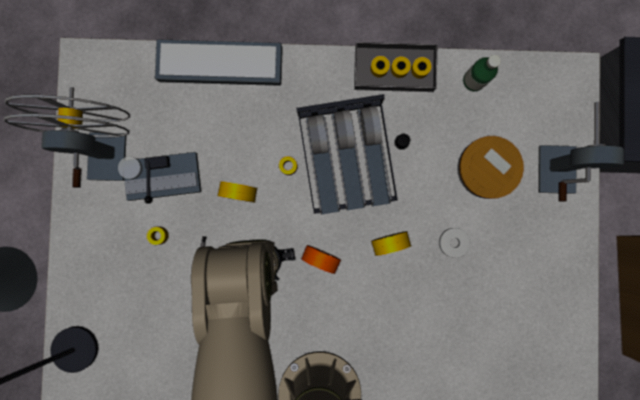

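All three cans are in line at the stops, at (317,133), (345,128) and (371,125). The other items sit at the same pixels as before, except the marker at about (200,260), which is mostly under the arm's outline. The fingers never went near it. The robot is clear, so I'm handing in.

```bash
python3 - <<'E'
from workcell import env
print(env.hand_in(), env.get_state()['clock'])
E
```

```text
the job is handed in; nothing more can be done
the job is handed in; nothing more can be done
```

I pushed the tin can with the shut fingertips from the foot of the middle lane, up the ramp and over the sill into its cradle. Pushing speed was 40 mm/s, slowed to 20 mm/s over the sill. The wrist force readings I took during the push stayed at about 2.5 N or less. I then backed the arm off and handed in at about 11 s.

- **Can:** my last check put it at 143.7 mm up the lane and 63.6 mm above the bench, in line with the two home cans. Both values are within the limits.
- **Home cans:** both refitted to within 1 mm of where they started. During the push the home_c fit drifted by about 20 mm. A picture then showed it still at its post, hidden from the top camera by the arm, and the fit came back once the arm was clear.
- **Other items:** in the final top picture they are at the same pixels as at the start. The marker was mostly hidden under the arm in that view, so I did not confirm its position; the fingers never went near it.

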